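# Lay a staggered course of turning blanks in the stacking jig

### The arm

A 6-joint arm with a two-finger parallel gripper is mounted at the origin on the work surface. World frame = base frame: x ahead of the robot, y to its left, z up, the work surface at z = 0. Lengths are in m, angles in rad, forces in N, time in s.
With the tool pointing down it reaches from about 0.35 to 0.775 m from the base axis. Payload 7.3 kg.
Tool frame: the origin (TCP) lies midway between the tips of the shut fingers; the grasp point (between the pads) lies 19 mm behind it (grasp_offset is the distance from the TCP to the grasp point, in m); z points along the fingers, y is the line along which they close (so a half turn about z gives the same grasp; the last joint's range is limited). The gripper opens to 92 mm and grips with 3 to 60 N. Pads are 19 mm wide; open, the fingers measure 130 mm over their backs; the gripper's body (75 mm by 190 mm) begins 47 mm behind the grasp point.
Start: joints at [-1.415, 0.342, 1.524, -0, 1.275, -0.146], TCP at [0.156, -0.501, 0.227] pointing down, gripper open.
Joint ranges: [-2.53, 2.53], [-0.77, 2.02], [0.04, 2.7], [-1, 4.14], [0.28, 2.66], [-3.11, 3.11]. Speed limits (rad/s): [2.57, 2.57, 3.14, 3.14, 3.14, 3.14].

### API

Orientations are given as a rotation vector (axis times angle).
In Python, from bench import get_obs, grab_frame, get_calibration, sign_off, grasp_offset gives the robot as it stands.
- The arm moves only by the tool arm_command, never from a script. Its argument "increments" is a list of rows, each an object with "delta_pos": the shift along the tool's x, y, z normalised to -1 to 1, where 1 is 0.25 m, a list of three; "dr": the turn, a rotation vector about the tool's x, y, z normalised to -1 to 1, where 1 is 90 degrees, a list of three. A call has 1 to 20 rows; each row is the pose to reach, as a shift and turn from the pose commanded when the call began, along the tool's axes at that moment; what a row does not reach only later rows make up. A row lasts 1/12 s, in which the tool goes at most 41.7 mm and 7.16 degrees, less where a joint would pass 70% of its speed; a pose out of reach is approached as far as the arm can. A call with a number of a shift or a turn outside -1 to 1 is refused whole. A call with a gripper value outside its range is refused whole. "hand" is the gripper's target within -1 to 1 (shut at 1, half-way at 0, fully open at -1), set as the call begins (left out, the last holds). The fingers move at their own pace and stop on an object; the grip force is fixed at half the most. Time passes only in rows, so rows that repeat a pose let the fingers close. It gives the time, the measured TCP pose, the force, the opening and the grip force at its end, in the units of the state.
- get_obs(): the state, without advancing time (a new reading comes with each control period).
- grab_frame(name): name is "side" or "top"; returns (picture, depth): 400x640x3 uint8, red, green, blue; 400x640 float32, m along the optical axis (not along the pixel's ray), 0 where there is no reading.
- get_calibration(name): a dict with "fov_y" (degrees; the focal length in pixels is half the picture's height over the tangent of half this angle, whatever the lens; pixels are square), "cx", "cy" (the principal point, pixels), "extrinsics" (4x4, takes a point from camera to world coordinates). Camera axes: x right, y up, looking along -z (the intrinsics and any distortion apply to the point x, -y, -z); pixel columns grow to the right and rows downward; lengths in m; the calibration is good to about 2 mm. A picture is of the moment at which its call begins. get_calibration takes no time and is no camera call.
- sign_off(): hands the job in; it is judged then, once.
The state is a dict: "clock": time; "joint_positions": joint angles; "joint_velocities": joint speeds; "effort": joint torques, N m; "tcp_pos": TCP position; "tcp_rot": TCP orientation; "ft_force": force on the tool from outside, world axes, zero at the start; "moment": the same for the moment, N m; "gripper_width": finger opening in m; "grasp_force": force on a finger pad.
Only numpy, scipy, OpenCV 4.12 (cv2) and the standard library are available. Lean on these libraries where they do the work, as an engineer would, in place of code of your own. Each camera call takes 0.05 s, during which the arm holds its last target. There are 200 camera calls.

### The job

In the stacking jig, first push the two bottom blanks together and up against the end stop, so the course has no gaps. Then slide the half blank over from the step and lay it on the bottom course, tight in the corner of end stop and fence, and after it the full blank, snug against the half blank and the fence, so that it bridges the joint below. Slide the blanks, never lift them, and leave everything else where it is.

Things in the scene. Friction and masses are not known exactly. Their poses are not given: they have to be found in the camera images.
- jig: Wooden stacking jig fixed to the bench, 225 x 370 mm in plan; its place and yaw (within 0.2 rad) vary. x axis away from the robot, y along the course towards the end stop, z up; origin at bench level below the trough's centre line. In front (-x) a raised step, then the trough, then the fence. Sizes of these: see the jig points; all their numbers are jig x, y, z in mm.
- jig_trough (a point): Mouth of the trough at its open end, on the bed (jig 0, -200, 12). The trough runs along y, 54 mm wide (x -27 to +27), on a 12 mm plywood bed; the bottom course stands in it and its top comes to z 52.
- jig_step (a point): Centre of the step's top (jig -92, -2, 53.5): a flat deck without rims, x -157 to -27, y -165 to +160. It is 1.5 mm higher than the top of the bottom course, so that blanks slide off it onto the course.
- jig_corner (a point): Corner where fence, end stop and bed meet (jig +27, +140, 12). Fence: face at x +27, 18 mm thick, y -175 to +160, top at z 74. End stop: face at y +140, 20 mm thick, x -24 to +27, top at z 74.
- bottom_a: Full wooden blank 100 mm long (its y) x 50 x 40 mm high, about 0.14 kg, in the trough, the one nearer the end stop, with a gap of 8 to 25 mm to the stop. Origin at the centre of its underside. 2 mm of play each side in the trough.
- bottom_b: The same kind of blank, in the trough on the open side of bottom_a, with a gap of 10 to 62 mm to it. Origin at the centre of its underside.
- half: Half blank, 50 mm (x) x 50 mm (y) x 40 mm high, about 0.07 kg, the same pale wood, loose on the step. Origin at the centre of its underside, z up. It lies on either side of the full blank. In place, its origin is at jig x +2, y +115, z 52 mm.
- full: Full blank, 50 mm (x) x 100 mm (y) x 40 mm high, about 0.14 kg, loose on the step, its length roughly along the jig's y, nearer to the end stop than the half blank or farther; if nearer, it may stand abreast of the half blank's final place: move it back along the step first. Origin at the centre of its underside. In place, its origin is at jig x +2, y +40, z 52 mm.
- lid: Bystander: small turned lid with a knob, 40 mm across, 22 mm high, on the step near its open (-y) end. Origin at its underside.
- goblet: Bystander: turned wooden goblet, 66 mm across, 100 mm tall, on the bench beyond the end stop. Origin at its underside.
- chisel: Bystander: slim wooden-handled steel tool, about 200 mm long and 30 mm high, lying behind the fence, roughly parallel to it.
- mallet: Bystander: wooden mallet lying on the bench to the left, 220 mm long, 60 mm high.
- bowl: Bystander: wooden bowl, 150 mm across, 55 mm high, on the bench to the right.
- cup: Bystander: wooden cup, 68 mm across, 75 mm high, on the bench to the right.
- drum: Bystander: turned wooden drum, 112 mm across, 85 mm high, on the bench to the left.
Mind the look-alikes: they are no part of the job. Leave any yellow look-alike of the half alone.

How it is judged:
By the outcome, as a careful person would: the job done as asked, in the order asked, and still so for the second after the job is handed in, with the robot touching nothing.
It also fails if it takes over 67 s, if anything falls off the work surface, if the arm or the gripper's body presses on something with over 40 N, if the wrist force passes 120 N, or if a joint passes its speed limit or range.

## Working session

There is one attempt and no reset: what is moved stays moved. The work goes in short steps, Python scripts to look and compute and a tool call to move; the robot and the scene stay as the last step left them, time stands still between calls to the robot, and variables do not carry over. Pictures are saved under pics/ and viewed, at most 10 in all, crops included, and the job is handed in when it is done.

Besides the shell and the picture viewer there is one more tool, called after "Emit:" as name(argument=value, ...) on one line, values as JSON. arm_command: Moves the arm, as the interface text tells. Scaled input: -1 to 1 covers 0.25 m each way for a shift and 90 degrees each way for a turn. Its arguments: {"type":"object","properties":{"increments":{"type":"array","items":{"type":"object","properties":{"delta_pos":{"type":"array","items":{"type":"number","minimum":-1,"maximum":1}},"dr":{"type":"array","items":{"type":"number","minimum":-1,"maximum":1}}}}},"hand":{"type":"number"}},"required":["increments"]}

```bash
ls; mkdir -p pics
python3 - <<'E'
from bench import *
import cv2,numpy as np
print(get_obs())
for n in("top","side"):
    im,d=grab_frame(n); cv2.imwrite(f"pics/{n}0.png",im[:,:,::-1]); np.savez(f"{n}0.npz",im=im,d=d)
    print(n,get_calibration(n))
E
```

```text
pics
{'clock': 0.0, 'joint_positions': array([-1.41501020e+00,  3.42703989e-01,  1.52498335e+00, -2.67150471e-05,
        1.27541957e+00, -1.45997171e-01]), 'joint_velocities': array([-0.00018134,  0.00115053, -0.00199763, -0.00085856, -0.0005575 ,
       -0.00053536]), 'effort': array([ 2.56048981e-03, -4.31234980e+01, -2.44224536e+01,  7.19659659e-02,
        5.58728515e-02, -1.49826355e-04]), 'tcp_pos': array([ 0.15599443, -0.50087055,  0.22606645]), 'tcp_rot': array([-3.10439737e+00, -4.72027793e-01,  5.17537434e-05]), 'ft_force': array([ 0.71255823,  0.31055192, -0.28726409]), 'moment': array([-0.01437449, -0.01661822, -0.02259276]), 'grasp_force': 0.0, 'gripper_width': 0.09201368299284407}
top {'fov_y': 49.19290375915262, 'cx': 317.33624358955376, 'cy': 202.80759761705076, 'extrinsics': array([[ 0.02653342,  0.99634142, -0.08123891,  0.46814732],
       [-0.99963565,  0.02684815,  0.00278397,  0.02207533],
       [ 0.0049549 ,  0.08113544,  0.99669077,  1.15556537],
       [ 0.        ,  0.        ,  0.        ,  1.        ]])}
side {'fov_y': 50.77382313173368, 'cx': 316.65060269270606, 'cy': 200.65068551297807, 'extrinsics': array([[-0.86572761,  0.3261797 , -0.3796347 ,  0.06157458],
       [-0.50044209, -0.57708627,  0.6453907 ,  0.85282921],
       [-0.00856863,  0.74871773,  0.66283357,  0.95590561],
       [ 0.        ,  0.        ,  0.        ,  1.        ]])}
```

View pics/top0.png

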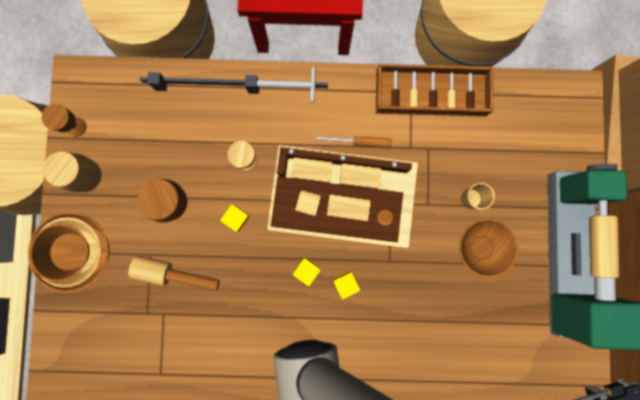

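View pics/side0.png

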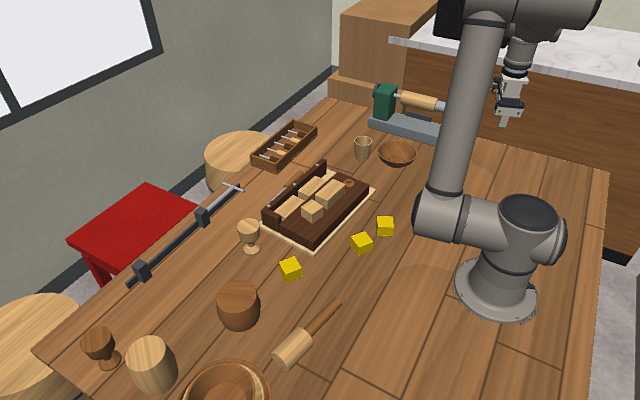

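The top view shows the jig at about (345,195): end stop on the left, fence at the top, step below. On the step are a pale square at (308,203), a pale full blank at (348,208) and the lid at (385,217). Candidates for the half are the pale square at (308,203) and the yellow cubes at (234,217), (306,271) and (346,286). The pale one on the step fits the description. I'll confirm it in an enlarged crop.

```bash
cat > h.py <<'E'
import numpy as np,cv2
from bench import *
def cal(n):
    c=get_calibration(n); return 200/np.tan(np.radians(c['fov_y']/2)),c['cx'],c['cy'],c['extrinsics']
def ray(n,uv,z):
    "pixels -> world points on plane z"
    f,cx,cy,E=cal(n); uv=np.atleast_2d(uv).astype(float)
    d=np.c_[(uv[:,0]-cx)/f,-(uv[:,1]-cy)/f,-np.ones(len(uv))]@E[:3,:3].T
    o=E[:3,3]; return o+d*((z-o[2])/d[:,2])[:,None]
def cloud(n,D):
    f,cx,cy,E=cal(n); v,u=np.mgrid[:400,:640]
    P=np.stack([(u-cx)/f*D,-(v-cy)/f*D,-D],-1); return P@E[:3,:3].T+E[:3,3]
def proj(n,P):
    f,cx,cy,E=cal(n); p=(np.atleast_2d(P)-E[:3,3])@E[:3,:3]
    return np.c_[cx+f*p[:,0]/-p[:,2],cy-f*p[:,1]/-p[:,2]]
E
python3 - <<'E'
from h import *
t=np.load('top0.npz');s=np.load('side0.npz')
a=cv2.resize(t['im'][135:260,255:430],None,fx=4,fy=4,interpolation=cv2.INTER_CUBIC)[:,:,::-1]
cv2.imwrite('pics/topcrop.png',a)
P=cloud('top',t['d']); im=t['im']
for uv in [(308,203),(348,208),(330,230),(310,170),(360,175),(385,217),(415,215),(335,155),(277,180),(300,195),(300,219)]:
    print(uv,im[uv[1],uv[0]],P[uv[1],uv[0]].round(4))
P=cloud('side',s['d'])
for uv in [(312,210),(330,192),(330,220),(289,207)]:
    print(uv,s['im'][uv[1],uv[0]],P[uv[1],uv[0]].round(4))
cv2.imwrite('pics/sidecrop.png',cv2.resize(s['im'][150:260,240:390],None,fx=5,fy=5,interpolation=cv2.INTER_CUBIC)[:,:,::-1])
E
```

```text
(308, 203) [247 221 138] [0.5539 0.0419 0.0907]
(348, 208) [239 204 124] [ 0.544  -0.056   0.0934]
(330, 230) [90 50 27] [ 0.4901 -0.0147  0.0542]
(310, 170) [238 203 123] [0.6414 0.0399 0.0525]
(360, 175) [239 204 123] [ 0.6315 -0.0874  0.056 ]
(385, 217) [167 104  45] [ 0.5252 -0.1486  0.0798]
(415, 215) [165 113  61] [ 0.5369 -0.241  -0.0008]
(335, 155) [108  66  38] [ 0.6778 -0.022   0.0732]
(277, 180) [134  95  57] [0.613  0.1228 0.0559]
(300, 195) [238 203 126] [0.5726 0.0619 0.0946]
(300, 219) [96 52 28] [0.5159 0.0617 0.052 ]
(312, 210) [223 179 119] [0.5465 0.0568 0.0935]
(330, 192) [198 157 103] [ 0.5409 -0.046   0.0909]
(330, 220) [88 56 37] [0.0616 0.8528 0.9559]
(289, 207) [202 163 105] [0.6407 0.0424 0.0519]
```

View pics/topcrop.png

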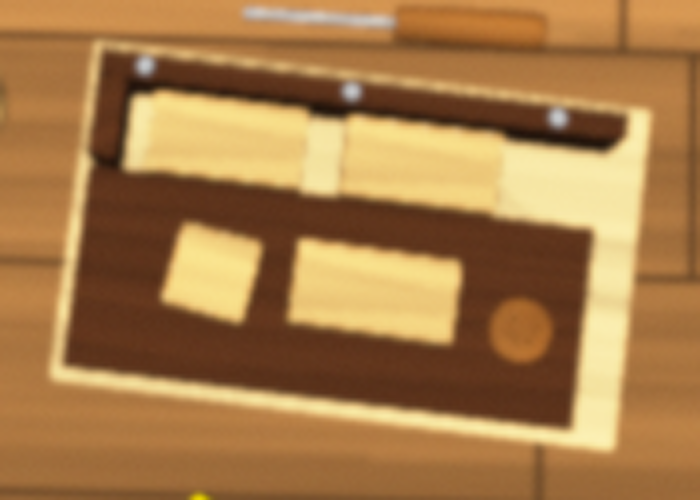

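View pics/sidecrop.png

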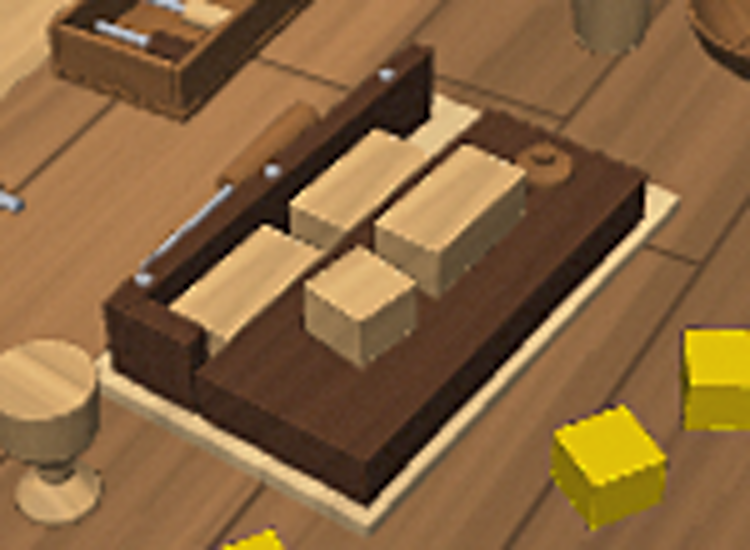

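The crops confirm it: the pale half is at crop (212,272), yawed about 7° to the jig. The full is at (375,290), and the lid is beyond it towards the open end. Next I'll measure.

Run:
```python
from h import *
# jig pose: picked corners (top crop pixels, jig mm)
J={(65,368):(-157,160,53.5),(572,430):(-157,-165,53.5),(592,230):(-27,-165,53.5),(104,52):(45,160,74),(627,117):(45,-175,74)}
S={(366,500):(-157,160,53.5),(645,183):(-157,-165,53.5),(432,48):(45,-175,74)}
def tw(n,p,z): 
    uv=np.array(p)/(4 if n=='top' else 5)+((254.6,134.6) if n=='top' else (239.6,149.6)); return ray(n,uv,z)[0]
A=[];B=[];lab=[]
for n,Q in(('top',J),('side',S)):
    for p,j in Q.items(): A.append(j[:2]);B.append(tw(n,p,j[2]/1e3)[:2]*1e3);lab.append(n)
A=np.array(A,float);B=np.array(B)
def fit(A,B):
    a=A.mean(0);b=B.mean(0);U,_,V=np.linalg.svd((A-a).T@(B-b));R=(U@V).T
    return R,b-R@a
for m in(slice(0,5),slice(None)):
    R,t=fit(A[m],B[m]);print(t.round(1),np.arctan2(R[1,0],R[0,0]).round(4));print((B[m]-A[m]@R.T-t).round(1).tolist())
R,t=fit(A[:5],B[:5])
j=lambda w:(np.asarray(w)[...,:2]*1e3-t)@R
# pale blanks on the step
for n in('top','side'):
    im=np.load(n+'0.npz')['im']; 
    big=cv2.resize(im,None,fx=4,fy=4,interpolation=cv2.INTER_CUBIC); r=big[:,:,0].astype(int)
    if n=='top':
        m=((r>165)*255).astype(np.uint8)
        for c in cv2.findContours(m,cv2.RETR_LIST,cv2.CHAIN_APPROX_NONE)[0]:
            if 3000<cv2.contourArea(c)<20000:
                w=ray(n,(c[:,0]+.5)/4-.5,.0935); q=j(w).astype(np.float32)
                rr=cv2.minAreaRect(q)
                if abs(rr[0][0]+60)<90 and abs(rr[0][1])<170: print(n,rr)
for name,ps,z in(('bottom_a',[(150,90),(308,108),(305,188),(147,172)],.052),('bottom_b',[(345,113),(503,132),(499,214),(340,194)],.052),('lid',[(521,330)],.07)):
    print(name,[j(tw('top',p,z)).round(1).tolist() for p in ps])
# side top-face corners
for name,ps in(('half',[(362,245),(416,286),(363,322),(305,287)]),('full',[(462,144),(527,180),(440,248),(376,222)])):
    q=[j(tw('side',p,.0935)).round(1) for p in ps]; print('side',name,np.mean(q,0),[x.tolist() for x in q])
```

```text
[634.2 -37.3] -0.0965
[[1.4, -2.6], [2.3, 1.0], [-0.4, 2.3], [-1.7, -2.8], [-1.6, 2.1]]
[631.7 -33.1] -0.1046
[[2.5, -8.0], [6.0, -4.6], [3.5, -2.2], [-0.4, -6.5], [2.4, -1.9], [-9.8, 19.8], [5.0, 5.9], [-9.2, -2.6]]
top ((-86.1893539428711, -27.873493194580078), (102.60364532470703, 52.70345687866211), 88.62362670898438)
top ((-86.90676879882812, 72.14289855957031), (52.76786804199219, 52.139556884765625), 81.57975769042969)
bottom_a [[27.2, 127.1], [28.1, 25.5], [-23.2, 21.2], [-25.4, 122.2]]
bottom_b [[27.8, 1.7], [28.1, -99.9], [-24.5, -103.2], [-24.3, -1.3]]
lid [[-97.4, -122.5]]
side half [-87.025  72.8  ] [[-65.8, 43.1], [-114.9, 54.8], [-107.2, 99.1], [-60.2, 94.2]]
side full [-85.725 -26.75 ] [[-60.4, -75.9], [-115.4, -69.0], [-107.0, 17.6], [-60.1, 20.3]]
```

Measured, in jig coordinates:

| Item | Position (mm) |
|---|---|
| Jig origin (world) | (634.2, -37.3), yaw -0.0965 |
| Half | (-87, 72), yaw about -8° |
| Full | (-86, -28) |
| `bottom_a` | y 74 |
| `bottom_b` | y -51 |

I'll push the bottom course first, with the fingers shut and the tool's y along the jig's x.

```bash
cat >> h.py <<'E'
from scipy.spatial.transform import Rotation as Rn
T=np.array([634.2,-37.3]);YAW=-.0965
RJ=np.array([[np.cos(YAW),-np.sin(YAW)],[np.sin(YAW),np.cos(YAW)]])
def state():
    o=get_obs();p=o['tcp_pos']*1e3; return o,np.r_[(p[:2]-T)@RJ,p[2]],Rn.from_rotvec(o['tcp_rot'])
def go(*ts):
    "ts: (jig x,y,z mm, jig angle of tool y in deg) -> normalised increments from the present pose"
    o,p,R=state(); y=R.as_matrix()[:2,1]
    print('t',round(o['clock'],2),'tcp jig',p.round(1),'ytool',np.degrees(np.arctan2(y[1],y[0])-YAW).round(1),'F',(o['ft_force'][:2]@RJ).round(1),o['ft_force'][2].round(1),'q6',o['joint_positions'][[0,5]].round(2))
    for x in ts:
        w=np.r_[T+RJ@np.array(x[:2],float),x[2]]/1e3; a=np.radians(x[3])+YAW
        yv=np.array([np.cos(a),np.sin(a),0]);zv=np.array([0,0,-1.]);Rt=np.c_[np.cross(yv,zv),yv,zv]
        print(x,(R.inv().apply(w-o['tcp_pos'])/.25).round(3).tolist(),((R.inv()*Rn.from_matrix(Rt)).as_rotvec()/(np.pi/2)).round(3).tolist())
E
python3 -c "
from h import *
go((0,-130,140,0),(0,-130,140,180),(0,-130,38,0))"
```

```text
t 0.1 tcp jig [-431.3 -507.5  226.1] ytool -67.2 F [0.4 0.3] 0.6 q6 [-1.42 -0.15]
(0, -130, 140, 0) [2.176, -0.722, 0.346] [-0.001, -0.001, -0.746]
(0, -130, 140, 180) [2.176, -0.722, 0.346] [-0.001, 0.001, 1.254]
(0, -130, 38, 0) [2.176, -0.722, 0.754] [-0.001, -0.001, -0.746]
```

Emit:
arm_command(hand=1, increments=[{"delta_pos":[1,-0.33,0],"dr":[0,0,-0.4]},{"delta_pos":[1,-0.33,0],"dr":[0,0,-0.4]},{"delta_pos":[1,-0.33,0],"dr":[0,0,-0.4]},{"delta_pos":[1,-0.33,0],"dr":[0,0,-0.4]},{"delta_pos":[1,-0.33,0],"dr":[0,0,-0.4]},{"delta_pos":[1,-0.33,0],"dr":[0,0,-0.4]},{"delta_pos":[1,-0.33,0],"dr":[0,0,-0.4]}])

```text
clock: 0.68
tcp_pos: [0.3736, -0.3447, 0.2265]
tcp_rot: [-2.804, -1.414, -0.003]
ft_force: [-0.1, 0.7, -0.8]
gripper_width: 0.0498
grasp_force: 0.0
```

```bash
python3 -c "
from h import *
go((0,-130,140,0),(0,-130,38,0))"
```

```text
t 0.68 tcp jig [-229.8 -331.   226.5] ytool -30.9 F [-0.1  0.7] -0.8 q6 [-0.9  -0.26]
(0, -130, 140, 0) [1.162, 0.375, 0.348] [0.0, -0.001, -0.344]
(0, -130, 38, 0) [1.161, 0.375, 0.756] [0.0, -0.001, -0.344]
```

Emit:
arm_command(increments=[{"delta_pos":[1,0.33,0.3],"dr":[0,0,-0.34]},{"delta_pos":[1,0.33,0.3],"dr":[0,0,-0.34]},{"delta_pos":[1,0.33,0.3],"dr":[0,0,-0.34]},{"delta_pos":[1,0.33,0.3],"dr":[0,0,-0.34]},{"delta_pos":[1,0.33,0.3],"dr":[0,0,-0.34]},{"delta_pos":[1,0.33,0.3],"dr":[0,0,-0.34]},{"delta_pos":[1,0.33,0.3],"dr":[0,0,-0.34]},{"delta_pos":[1,0.33,0.3],"dr":[0,0,-0.34]},{"delta_pos":[1,0.33,0.3],"dr":[0,0,-0.34]}])

```text
clock: 1.43
tcp_pos: [0.5859, -0.1959, 0.1504]
tcp_rot: [-2.332, -2.101, 0.002]
ft_force: [-0.6, 0.2, -0.2]
gripper_width: 0.0006
grasp_force: 0.0
```

```bash
python3 -c "
from h import *
go((0,-130,140,0),(0,-130,38,0))"
```

```text
t 1.43 tcp jig [ -32.8 -162.5  150.4] ytool -0.4 F [-0.6  0.1] -0.2 q6 [-0.45 -0.34]
(0, -130, 140, 0) [0.131, 0.13, 0.041] [-0.002, -0.0, -0.005]
(0, -130, 38, 0) [0.131, 0.131, 0.449] [-0.002, -0.0, -0.005]
```

Emit:
arm_command(increments=[{"delta_pos":[0.13,0.13,0.04],"dr":[0,0,-0.005]},{"delta_pos":[0.13,0.13,0.04],"dr":[0,0,-0.005]},{"delta_pos":[0.13,0.13,0.2],"dr":[0,0,-0.005]},{"delta_pos":[0.13,0.13,0.3],"dr":[0,0,-0.005]},{"delta_pos":[0.13,0.13,0.4],"dr":[0,0,-0.005]},{"delta_pos":[0.13,0.13,0.448],"dr":[0,0,-0.005]},{"delta_pos":[0.13,0.13,0.448],"dr":[0,0,-0.005]},{"delta_pos":[0.13,0.13,0.448],"dr":[0,0,-0.005]}])

```text
clock: 2.1
tcp_pos: [0.6214, -0.1691, 0.0403]
tcp_rot: [2.329, 2.108, -0.0]
ft_force: [0.4, -0.4, 0.1]
gripper_width: 0.0002
grasp_force: 0.0
```

```bash
python3 -c "
from h import *
go((0,-80,38,0),(0,-73,38,0),(0,-69.5,38,0))"
```

```text
t 2.1 tcp jig [  -0.  -132.4   40.3] ytool -0.2 F [ 0.5 -0.4] 0.1 q6 [-0.38 -0.28]
(0, -80, 38, 0) [0.21, -0.001, 0.009] [-0.0, 0.0, -0.002]
(0, -73, 38, 0) [0.238, -0.001, 0.009] [-0.0, 0.0, -0.002]
(0, -69.5, 38, 0) [0.252, -0.001, 0.009] [-0.0, 0.0, -0.002]
```

Emit:
arm_command(increments=[{"delta_pos":[0.02,0,0]},{"delta_pos":[0.04,0,0]},{"delta_pos":[0.06,0,0]},{"delta_pos":[0.08,0,0]},{"delta_pos":[0.1,0,0]},{"delta_pos":[0.115,0,0]},{"delta_pos":[0.13,0,0]},{"delta_pos":[0.145,0,0]},{"delta_pos":[0.16,0,0]},{"delta_pos":[0.175,0,0]},{"delta_pos":[0.19,0,0]},{"delta_pos":[0.205,0,0]},{"delta_pos":[0.22,0,0]},{"delta_pos":[0.23,0,0]},{"delta_pos":[0.236,0,0]},{"delta_pos":[0.24,0,0]},{"delta_pos":[0.24,0,0]}])

```text
invalid input
```

```bash
python3 -c "
from h import *
go((0,-69.5,38,0))"
```

```text
t 2.1 tcp jig [  -0.  -132.4   40.3] ytool -0.2 F [ 0.5 -0.4] 0.1 q6 [-0.38 -0.28]
(0, -69.5, 38, 0) [0.252, -0.001, 0.009] [-0.0, 0.0, -0.002]
```

The `dr` value has to be given in every row.

Emit:
arm_command(increments=[{"delta_pos":[0.02,0,0],"dr":[0,0,0]},{"delta_pos":[0.04,0,0],"dr":[0,0,0]},{"delta_pos":[0.06,0,0],"dr":[0,0,0]},{"delta_pos":[0.08,0,0],"dr":[0,0,0]},{"delta_pos":[0.1,0,0],"dr":[0,0,0]},{"delta_pos":[0.115,0,0],"dr":[0,0,0]},{"delta_pos":[0.13,0,0],"dr":[0,0,0]},{"delta_pos":[0.145,0,0],"dr":[0,0,0]},{"delta_pos":[0.16,0,0],"dr":[0,0,0]},{"delta_pos":[0.175,0,0],"dr":[0,0,0]},{"delta_pos":[0.19,0,0],"dr":[0,0,0]},{"delta_pos":[0.205,0,0],"dr":[0,0,0]},{"delta_pos":[0.22,0,0],"dr":[0,0,0]},{"delta_pos":[0.228,0,0],"dr":[0,0,0]},{"delta_pos":[0.234,0,0],"dr":[0,0,0]},{"delta_pos":[0.234,0,0],"dr":[0,0,0]}])

```text
clock: 3.43
tcp_pos: [0.6273, -0.1095, 0.0396]
tcp_rot: [-2.328, -2.109, -0.0]
ft_force: [0.5, 0.6, 0.3]
gripper_width: -0.0
grasp_force: 0.0
```

```bash
python3 -c "
from h import *
go((0,-69.5,38,0))"
```

```text
t 3.43 tcp jig [  0.1 -72.5  39.6] ytool -0.1 F [0.5 0.6] 0.3 q6 [-0.29 -0.19]
(0, -69.5, 38, 0) [0.012, -0.0, 0.007] [-0.0, -0.0, -0.001]
```

Emit:
arm_command(increments=[{"delta_pos":[0.004,0,0.006],"dr":[0,0,0]},{"delta_pos":[0.008,0,0.006],"dr":[0,0,0]},{"delta_pos":[0.012,0,0.006],"dr":[0,0,0]},{"delta_pos":[0.012,0,0.006],"dr":[0,0,0]}])

```text
clock: 3.77
tcp_pos: [0.6276, -0.1076, 0.0381]
tcp_rot: [2.328, 2.109, -0.001]
ft_force: [-0.2, -4.6, 0.2]
gripper_width: 0.0004
grasp_force: 2.2
```

Run:
```python
from h import *
im,d=grab_frame('top'); cv2.imwrite('pics/t2.png',cv2.resize(im[135:260,255:430],None,fx=4,fy=4,interpolation=cv2.INTER_CUBIC)[:,:,::-1])
go((0,-69.5,38,0))
```

```text
t 3.82 tcp jig [  0.3 -70.6  38.1] ytool -0.1 F [ 0.9 -4.3] -0.3 q6 [-0.29 -0.19]
(0, -69.5, 38, 0) [0.004, -0.001, 0.0] [0.0, 0.0, -0.002]
```

View pics/t2.png

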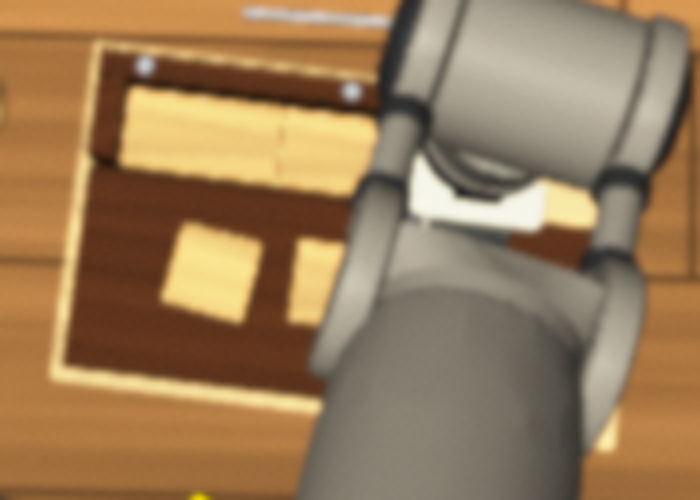

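The picture shows the course closed: joint at crop (280,125), flush with the stop at (122,125). The force rose to 4 N. I'll press a little more, then back off and rise.

Emit:
arm_command(increments=[{"delta_pos":[0.006,0,0],"dr":[0,0,0]},{"delta_pos":[0.012,0,0],"dr":[0,0,0]},{"delta_pos":[0.012,0,0],"dr":[0,0,0]},{"delta_pos":[0.012,0,0],"dr":[0,0,0]}])

```text
clock: 4.15
tcp_pos: [0.6279, -0.1075, 0.0383]
tcp_rot: [2.326, 2.106, -0.005]
ft_force: [-1.5, -13.8, -0.3]
gripper_width: 0.0005
grasp_force: 7.4
```

```bash
python3 -c "
from h import *
go((-87,72,150,0),(-87,72,64,0))"
```

```text
t 4.15 tcp jig [  0.5 -70.5  38.3] ytool -0.1 F [ -0.1 -13.9] -0.3 q6 [-0.29 -0.19]
(-87, 72, 150, 0) [0.567, -0.351, -0.45] [0.0, 0.003, -0.002]
(-87, 72, 64, 0) [0.569, -0.351, -0.106] [0.0, 0.003, -0.002]
```

Emit:
arm_command(increments=[{"delta_pos":[-0.04,0,0],"dr":[0,0,0]},{"delta_pos":[-0.04,0,-0.1],"dr":[0,0,0]},{"delta_pos":[-0.04,0,-0.25],"dr":[0,0,0]},{"delta_pos":[-0.04,0,-0.42],"dr":[0,0,0]},{"delta_pos":[0.1,-0.1,-0.45],"dr":[0,0,0.09]},{"delta_pos":[0.25,-0.2,-0.45],"dr":[0,0,0.09]},{"delta_pos":[0.4,-0.3,-0.45],"dr":[0,0,0.09]},{"delta_pos":[0.55,-0.35,-0.45],"dr":[0,0,0.09]},{"delta_pos":[0.569,-0.351,-0.45],"dr":[0,0,0.09]},{"delta_pos":[0.569,-0.351,-0.45],"dr":[0,0,0.09]}])

```text
clock: 4.98
tcp_pos: [0.5536, 0.0496, 0.151]
tcp_rot: [-2.466, -1.944, -0.001]
ft_force: [0.2, -0.6, -0.2]
gripper_width: 0.0008
grasp_force: 0.0
```

Emit:
arm_command(hand=-1, increments=[{"delta_pos":[0,0,0],"dr":[0,0,0]},{"delta_pos":[0,0,0],"dr":[0,0,0]},{"delta_pos":[0,0,0],"dr":[0,0,0]},{"delta_pos":[0,0,0],"dr":[0,0,0]}])

```text
clock: 5.32
tcp_pos: [0.555, 0.0449, 0.1504]
tcp_rot: [-2.473, -1.937, 0.0]
ft_force: [-0.3, 0.7, 0.0]
gripper_width: 0.0228
grasp_force: 0.0
```

```bash
sed -i 's/^RJ=.*/&\nT=T+RJ@np.array([0,-1.])  # from contact with the stop/' h.py; python3 -c "
from h import *
go((-87,73,62,-8))"
```

```text
t 5.32 tcp jig [-86.7  75.2 150.4] ytool -8.3 F [-0.4  0.7] 0.0 q6 [-0.06  0.19]
(-87, 73, 62, -8) [-0.009, 0.0, 0.354] [-0.0, 0.0, -0.004]
```

Emit:
arm_command(increments=[{"delta_pos":[-0.009,0,0],"dr":[0,0,0]},{"delta_pos":[-0.009,0,0],"dr":[0,0,0]},{"delta_pos":[-0.009,0,0],"dr":[0,0,0]},{"delta_pos":[-0.009,0,0],"dr":[0,0,0]},{"delta_pos":[-0.009,0,0.05],"dr":[0,0,0]},{"delta_pos":[-0.009,0,0.1],"dr":[0,0,0]},{"delta_pos":[-0.009,0,0.15],"dr":[0,0,0]},{"delta_pos":[-0.009,0,0.2],"dr":[0,0,0]},{"delta_pos":[-0.009,0,0.26],"dr":[0,0,0]},{"delta_pos":[-0.009,0,0.31],"dr":[0,0,0]},{"delta_pos":[-0.009,0,0.34],"dr":[0,0,0]},{"delta_pos":[-0.009,0,0.354],"dr":[0,0,0]},{"delta_pos":[-0.009,0,0.354],"dr":[0,0,0]}])

```text
clock: 6.4
tcp_pos: [0.5538, 0.044, 0.0617]
tcp_rot: [-2.471, -1.939, 0.001]
ft_force: [-0.3, 0.3, 0.1]
gripper_width: 0.0916
grasp_force: 0.0
```

Emit:
arm_command(hand=1, increments=[{"delta_pos":[0,0,0],"dr":[0,0,0]},{"delta_pos":[0,0,0],"dr":[0,0,0]},{"delta_pos":[0,0,0],"dr":[0,0,0]},{"delta_pos":[0,0,0],"dr":[0,0,0]},{"delta_pos":[0,0,0],"dr":[0,0,0]},{"delta_pos":[0,0,0],"dr":[0,0,0]},{"delta_pos":[0,0,0],"dr":[0,0,0]},{"delta_pos":[0,0,0],"dr":[0,0,0]}])

```text
clock: 7.07
tcp_pos: [0.5543, 0.0439, 0.0624]
tcp_rot: [2.471, 1.939, 0.001]
ft_force: [0.5, -0.1, 0.9]
gripper_width: 0.0496
grasp_force: 30.0
```

```bash
python3 -c "
from h import *
p=state()[1]
go((-87,112,p[2],0))
im,d=grab_frame('side'); cv2.imwrite('pics/s3.png',cv2.resize(im[150:260,240:390],None,fx=5,fy=5)[:,:,::-1])"
```

```text
t 7.07 tcp jig [-87.3  74.2  62.4] ytool -8.2 F [ 0.5 -0. ] 0.9 q6 [-0.06  0.18]
(-87, 112, np.float64(62.369695524827364), 0) [0.15, -0.02, -0.0] [0.0, 0.0, -0.091]
```

View pics/s3.png

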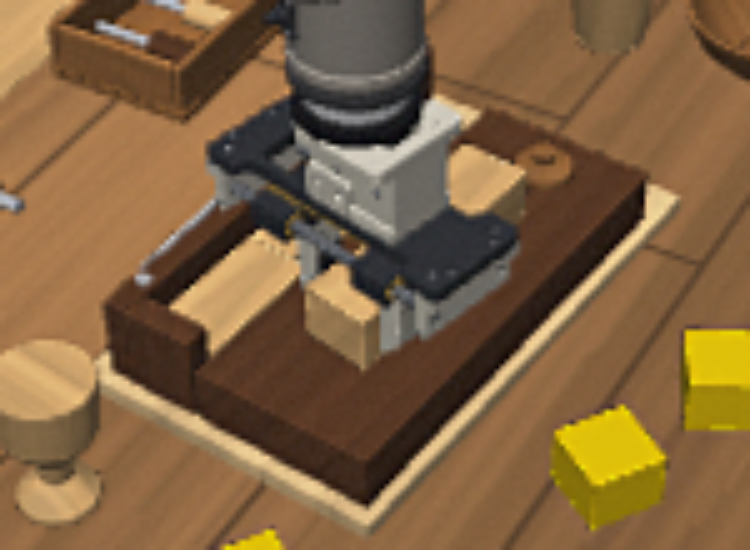

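The side view shows the fingers around the half at (345,310), clear of the full. The grip reads 49.6 mm at 30 N. I'll slide it along the deck to y 113, squared to the jig, slowly.

Emit:
arm_command(increments=[{"delta_pos":[0.015,0.01,0],"dr":[0,0,-0.01]},{"delta_pos":[0.035,0.02,0],"dr":[0,0,-0.02]},{"delta_pos":[0.055,0.033,0],"dr":[0,0,-0.03]},{"delta_pos":[0.075,0.045,0],"dr":[0,0,-0.04]},{"delta_pos":[0.095,0.056,0],"dr":[0,0,-0.05]},{"delta_pos":[0.115,0.068,0],"dr":[0,0,-0.06]},{"delta_pos":[0.135,0.08,0],"dr":[0,0,-0.07]},{"delta_pos":[0.152,0.09,0],"dr":[0,0,-0.08]},{"delta_pos":[0.165,0.098,0],"dr":[0,0,-0.091]},{"delta_pos":[0.172,0.102,0],"dr":[0,0,-0.091]},{"delta_pos":[0.172,0.102,0],"dr":[0,0,-0.091]},{"delta_pos":[0.172,0.102,0],"dr":[0,0,-0.091]}])

```text
clock: 8.12
tcp_pos: [0.5898, 0.0803, 0.0624]
tcp_rot: [2.326, 2.111, 0.002]
ft_force: [0.3, 1.0, 4.0]
gripper_width: 0.0498
grasp_force: 30.0
```

```bash
python3 -c "
from h import *
go((-56,113,62,0),(-56,113,135,0),(-110,111,135,90),(-110,111,135,-90),(-110,111,62,90),(-33,111,62,90))"
```

```text
t 8.12 tcp jig [-55.5 113.8  62.4] ytool 0.0 F [0.2 1.1] 4.0 q6 [0.01 0.1 ]
(-56, 113, 62, 0) [-0.003, -0.002, 0.002] [0.001, -0.0, 0.0]
(-56, 113, 135, 0) [-0.003, -0.002, -0.29] [0.001, -0.0, 0.0]
(-110, 111, 135, 90) [-0.011, -0.218, -0.291] [0.001, 0.0, -1.0]
(-110, 111, 135, -90) [-0.011, -0.218, -0.291] [0.0, -0.001, 1.0]
(-110, 111, 62, 90) [-0.011, -0.218, 0.001] [0.001, 0.0, -1.0]
(-33, 111, 62, 90) [-0.011, 0.09, 0.002] [0.001, 0.0, -1.0]
```

Emit:
arm_command(hand=-1, increments=[{"delta_pos":[0,0,0],"dr":[0,0,0]},{"delta_pos":[0,0,0],"dr":[0,0,0]},{"delta_pos":[0,0,0],"dr":[0,0,0]},{"delta_pos":[0,0,-0.05],"dr":[0,0,0]},{"delta_pos":[0,0,-0.15],"dr":[0,0,0]},{"delta_pos":[0,0,-0.29],"dr":[0,0,0]}])

```text
clock: 8.62
tcp_pos: [0.5871, 0.0796, 0.1324]
tcp_rot: [-2.323, -2.108, 0.008]
ft_force: [0.5, 0.5, 0.2]
gripper_width: 0.0854
grasp_force: 0.0
```

Emit:
arm_command(hand=1, increments=[{"delta_pos":[0,0,0],"dr":[0,0,-0.1]},{"delta_pos":[0,-0.1,0],"dr":[0,0,-0.2]},{"delta_pos":[0,-0.2,0],"dr":[0,0,-1]},{"delta_pos":[0,-0.2,0],"dr":[0,0,-1]},{"delta_pos":[0,-0.2,0],"dr":[0,0,-1]},{"delta_pos":[0,-0.2,0],"dr":[0,0,-1]},{"delta_pos":[0,-0.2,0],"dr":[0,0,-1]},{"delta_pos":[0,-0.2,0],"dr":[0,0,-1]},{"delta_pos":[0,-0.2,0],"dr":[0,0,-1]},{"delta_pos":[0,-0.2,0],"dr":[0,0,-1]},{"delta_pos":[0,-0.2,0],"dr":[0,0,-1]},{"delta_pos":[0,-0.2,0],"dr":[0,0,-1]},{"delta_pos":[0,-0.2,0],"dr":[0,0,-1]},{"delta_pos":[0,-0.2,0],"dr":[0,0,-1]},{"delta_pos":[0,-0.2,0],"dr":[0,0,-1]},{"delta_pos":[0,-0.2,0],"dr":[0,0,-1]}])

```text
clock: 9.95
tcp_pos: [0.5393, 0.0845, 0.1345]
tcp_rot: [-0.156, -3.137, 0.0]
ft_force: [0.2, -0.1, -0.3]
gripper_width: 0.0005
grasp_force: 0.0
```

```bash
cat >> h.py <<'E'
def blanks(thr=165,z=.0935):
    "pale top faces seen from above, jig mm"
    im=grab_frame('top')[0]; big=cv2.resize(im,None,fx=4,fy=4,interpolation=cv2.INTER_CUBIC)
    m=((big[:,:,0]>thr)&(big[:,:,2]>70)&(big[:,:,0].astype(int)-big[:,:,2]>60)).astype(np.uint8)*255
    for c in cv2.findContours(m,cv2.RETR_LIST,cv2.CHAIN_APPROX_NONE)[0]:
        if 2500<cv2.contourArea(c)<40000:
            w=ray('top',(c[:,0]+.5)/4-.5,z)[:,:2]*1e3; r=cv2.minAreaRect(((w-T)@RJ).astype(np.float32))
            if abs(r[0][0]+60)<110 and abs(r[0][1])<170: print('blank',np.round(r[0],1),np.round(r[1],1),round(r[2],1))
    return big
E
python3 -c "
from h import *
blanks()
go((-105,112,62,90))"
```

```text
blank [-159.9  121.4] [93.6 28.1] 80.8
blank [-86.1 -31.6] [93.5 52.8] 88.8
t 10.0 tcp jig [-106.2  113.1  134.6] ytool 89.9 F [-0.2  0.2] 0.4 q6 [ 0.02 -1.46]
(-105, 112, 62, 90) [-0.005, -0.004, 0.29] [-0.0, -0.0, -0.002]
```

Emit:
arm_command(increments=[{"delta_pos":[0,-0.004,0.1],"dr":[0,0,0]},{"delta_pos":[0,-0.004,0.2],"dr":[0,0,0]},{"delta_pos":[0,-0.004,0.27],"dr":[0,0,0]},{"delta_pos":[0,-0.004,0.29],"dr":[0,0,0]},{"delta_pos":[0,-0.004,0.29],"dr":[0,0,0]},{"delta_pos":[-0.03,-0.004,0.29],"dr":[0,0,0]},{"delta_pos":[-0.045,-0.004,0.29],"dr":[0,0,0]},{"delta_pos":[-0.06,-0.004,0.29],"dr":[0,0,0]},{"delta_pos":[-0.072,-0.004,0.29],"dr":[0,0,0]},{"delta_pos":[-0.084,-0.004,0.29],"dr":[0,0,0]},{"delta_pos":[-0.096,-0.004,0.29],"dr":[0,0,0]},{"delta_pos":[-0.108,-0.004,0.29],"dr":[0,0,0]},{"delta_pos":[-0.12,-0.004,0.29],"dr":[0,0,0]},{"delta_pos":[-0.132,-0.004,0.29],"dr":[0,0,0]},{"delta_pos":[-0.144,-0.004,0.29],"dr":[0,0,0]}])

```text
clock: 11.25
tcp_pos: [0.5754, 0.08, 0.0622]
tcp_rot: [-0.153, -3.138, 0.0]
ft_force: [-0.8, 0.9, -0.2]
gripper_width: 0.0003
grasp_force: 0.4
```

```bash
python3 -c "
from h import *
go((-33,112,62,90))
im,d=grab_frame('side'); cv2.imwrite('pics/s4.png',cv2.resize(im[160:250,240:340],None,fx=6,fy=6)[:,:,::-1])"
```

```text
t 11.25 tcp jig [-69.9 112.1  62.2] ytool 90.0 F [-0.9  0.8] -0.2 q6 [ 0.01 -1.47]
(-33, 112, 62, 90) [-0.147, -0.0, 0.001] [-0.0, -0.0, -0.0]
```

View pics/s4.png

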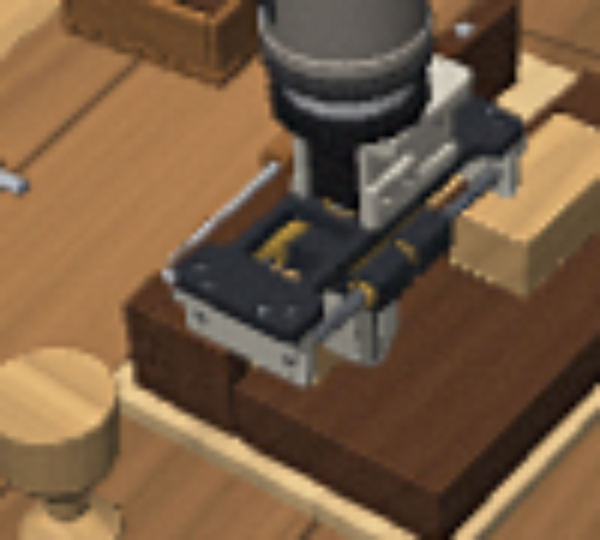

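The view is mostly blocked: the gripper hides the half near (320,370). The force is low, and the half's front is already past the stop's corner. I'll keep pushing towards the fence.

Emit:
arm_command(increments=[{"delta_pos":[-0.012,0,0],"dr":[0,0,0]},{"delta_pos":[-0.024,0,0],"dr":[0,0,0]},{"delta_pos":[-0.036,0,0],"dr":[0,0,0]},{"delta_pos":[-0.048,0,0],"dr":[0,0,0]},{"delta_pos":[-0.06,0,0],"dr":[0,0,0]},{"delta_pos":[-0.072,0,0],"dr":[0,0,0]},{"delta_pos":[-0.084,0,0],"dr":[0,0,0]},{"delta_pos":[-0.096,0,0],"dr":[0,0,0]},{"delta_pos":[-0.108,0,0],"dr":[0,0,0]},{"delta_pos":[-0.12,0,0],"dr":[0,0,0]},{"delta_pos":[-0.128,0,0],"dr":[0,0,0]},{"delta_pos":[-0.134,0,0],"dr":[0,0,0]}])

```text
clock: 12.3
tcp_pos: [0.6087, 0.0767, 0.0621]
tcp_rot: [0.153, 3.138, -0.0]
ft_force: [-0.9, -0.7, 0.6]
gripper_width: 0.0006
grasp_force: 0.2
```

```bash
python3 -c "
from h import *
go((-33,112,62,90))"
```

```text
t 12.3 tcp jig [-36.4 112.   62.1] ytool 90.0 F [-0.9 -0.8] 0.6 q6 [ 0.   -1.47]
(-33, 112, 62, 90) [-0.013, -0.0, 0.001] [-0.0, 0.0, -0.0]
```

Emit:
arm_command(increments=[{"delta_pos":[-0.006,0,0],"dr":[0,0,0]},{"delta_pos":[-0.012,0,0],"dr":[0,0,0]},{"delta_pos":[-0.018,0,0],"dr":[0,0,0]},{"delta_pos":[-0.018,0,0],"dr":[0,0,0]}])

```text
clock: 12.63
tcp_pos: [0.6133, 0.0763, 0.0622]
tcp_rot: [0.153, 3.137, -0.0]
ft_force: [0.3, 0.7, 0.4]
gripper_width: 0.0002
grasp_force: 0.0
```

```bash
python3 -c "
from h import *
go((-33,112,62,90))"
```

```text
t 12.63 tcp jig [-31.8 112.   62.2] ytool 90.0 F [0.2 0.7] 0.4 q6 [-0.   -1.47]
(-33, 112, 62, 90) [0.005, -0.0, 0.001] [-0.0, 0.0, -0.0]
```

Emit:
arm_command(increments=[{"delta_pos":[-0.005,0,0],"dr":[0,0,0]},{"delta_pos":[-0.01,0,0],"dr":[0,0,0]},{"delta_pos":[-0.01,0,0],"dr":[0,0,0]}])

```text
clock: 12.88
tcp_pos: [0.614, 0.0763, 0.0622]
tcp_rot: [-0.152, -3.134, 0.0]
ft_force: [-5.7, 0.7, 3.9]
gripper_width: 0.0004
grasp_force: 3.1
```

```bash
python3 -c "
from h import *
go((-33,112,62,90))"
```

```text
t 12.88 tcp jig [-31.1 112.1  62.2] ytool 90.0 F [-5.8  0.2] 3.9 q6 [-0.   -1.47]
(-33, 112, 62, 90) [0.008, -0.0, 0.001] [-0.0, -0.002, -0.0]
```

```bash
sed -i 's/^T=T+RJ.*/T=T+RJ@np.array([1.3,-1.])  # from contact with fence and stop/' h.py; python3 -c "
from h import *
go((-45,112,62,90),(-45,112,125,90),(2,58,125,90),(2,58,62,90))"
```

```text
t 12.88 tcp jig [-32.4 112.1  62.2] ytool 90.0 F [-5.8  0.2] 3.9 q6 [-0.   -1.47]
(-45, 112, 62, 90) [0.05, -0.0, 0.001] [-0.0, -0.002, -0.0]
(-45, 112, 125, 90) [0.051, -0.001, -0.251] [-0.0, -0.002, -0.0]
(2, 58, 125, 90) [-0.137, -0.216, -0.252] [-0.0, -0.002, -0.0]
(2, 58, 62, 90) [-0.138, -0.216, 0.0] [-0.0, -0.002, -0.0]
```

Emit:
arm_command(increments=[{"delta_pos":[0.05,0,0],"dr":[0,0,0]},{"delta_pos":[0.05,0,-0.1],"dr":[0,0,0]},{"delta_pos":[0.05,0,-0.25],"dr":[0,0,0]},{"delta_pos":[0.02,-0.1,-0.25],"dr":[0,0,0]},{"delta_pos":[-0.14,-0.216,-0.25],"dr":[0,0,0]},{"delta_pos":[-0.14,-0.216,-0.25],"dr":[0,0,0]},{"delta_pos":[-0.14,-0.216,-0.25],"dr":[0,0,0]},{"delta_pos":[-0.14,-0.216,-0.12],"dr":[0,0,0]},{"delta_pos":[-0.14,-0.216,-0.03],"dr":[0,0,0]},{"delta_pos":[-0.14,-0.216,0],"dr":[0,0,0]},{"delta_pos":[-0.14,-0.216,0],"dr":[0,0,0]}])

```text
clock: 13.8
tcp_pos: [0.643, 0.0198, 0.0597]
tcp_rot: [-0.151, -3.133, -0.001]
ft_force: [0.3, 0.4, 0.2]
gripper_width: 0.0008
grasp_force: 0.0
```

Emit:
arm_command(increments=[{"delta_pos":[0,0.015,0],"dr":[0,0,0]},{"delta_pos":[0,0.025,0],"dr":[0,0,0]},{"delta_pos":[0,0.035,0],"dr":[0,0,0]},{"delta_pos":[0,0.042,0],"dr":[0,0,0]},{"delta_pos":[0,0.048,0],"dr":[0,0,0]},{"delta_pos":[0,0.052,0],"dr":[0,0,0]},{"delta_pos":[0,0.054,0],"dr":[0,0,0]},{"delta_pos":[0,0.054,0],"dr":[0,0,0]}])

```text
clock: 14.47
tcp_pos: [0.6464, 0.0324, 0.0624]
tcp_rot: [0.153, 3.138, -0.0]
ft_force: [-0.1, -0.3, -0.4]
gripper_width: 0.0002
grasp_force: 0.1
```

```bash
python3 -c "
from h import *
go((2,71,62,90))"
```

```text
t 14.47 tcp jig [ 4.1 71.6 62.4] ytool 90.0 F [-0.1 -0.3] -0.4 q6 [-0.07 -1.54]
(2, 71, 62, 90) [0.009, -0.002, 0.002] [-0.0, 0.0, -0.0]
```

Emit:
arm_command(increments=[{"delta_pos":[0,0.004,0],"dr":[0,0,0]},{"delta_pos":[0,0.008,0],"dr":[0,0,0]},{"delta_pos":[0,0.01,0],"dr":[0,0,0]},{"delta_pos":[0,0.01,0],"dr":[0,0,0]}])

```text
clock: 14.8
tcp_pos: [0.6465, 0.0343, 0.0622]
tcp_rot: [-0.153, -3.138, 0.002]
ft_force: [-0.9, -5.0, 1.5]
gripper_width: 0.0005
grasp_force: 2.2
```

```bash
python3 -c "
from h import *
go((2,71,62,90))"
```

```text
t 14.8 tcp jig [ 4.  73.4 62.2] ytool 90.0 F [-0.4 -5.1] 1.5 q6 [-0.06 -1.54]
(2, 71, 62, 90) [0.008, -0.01, 0.001] [-0.001, -0.0, -0.0]
```

Emit:
arm_command(increments=[{"delta_pos":[0.008,-0.04,0],"dr":[0,0,0]},{"delta_pos":[0.008,-0.05,-0.12],"dr":[0,0,0]},{"delta_pos":[0.008,-0.05,-0.28],"dr":[0,0,0]},{"delta_pos":[0.15,-0.05,-0.28],"dr":[0,0,0]},{"delta_pos":[0.3,-0.1,-0.28],"dr":[0,0,0]},{"delta_pos":[0.45,-0.2,-0.28],"dr":[0,0,0]},{"delta_pos":[0.6,-0.3,-0.28],"dr":[0,0,0]},{"delta_pos":[0.7,-0.4,-0.28],"dr":[0,0,0]},{"delta_pos":[0.7,-0.4,-0.28],"dr":[0,0,0]},{"delta_pos":[0.7,-0.4,-0.28],"dr":[0,0,0]}])

```text
clock: 15.63
tcp_pos: [0.4613, -0.0486, 0.1326]
tcp_rot: [0.157, 3.137, 0.001]
ft_force: [0.9, 0.2, 0.0]
gripper_width: 0.0003
grasp_force: 0.0
```

```bash
python3 -c "
from h import *
b=blanks()
go((-85,-26,135,0))
t=b[540:1040,1020:1720]
im,d=grab_frame('side');s=cv2.resize(im[150:260,240:390],None,fx=5,fy=5,interpolation=cv2.INTER_CUBIC)
cv2.imwrite('pics/c5.png',cv2.resize(np.hstack([cv2.resize(t[:,:400],(400,500)),s[:500,50:450]]),None,fx=1,fy=1)[:,:,::-1])"
```

```text
blank [-85.5 -27. ] [102.6  48.6] 88.5
t 15.68 tcp jig [-170.8  -26.4  132.7] ytool 89.8 F [0.5 0.8] 0.0 q6 [-0.27 -1.74]
(-85, -26, 135, 0) [-0.343, 0.002, -0.009] [0.001, 0.001, 0.998]
```

View pics/c5.png

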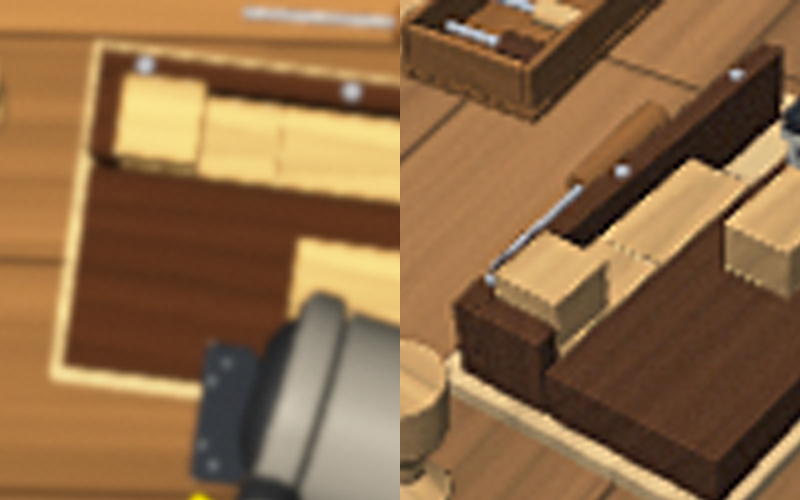

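The half sits square in the corner, at crop (160,120) on the left and (550,285) on the right, flush with the stop and the fence. Now the full blank, at (-85.5,-27).

Emit:
arm_command(hand=-1, increments=[{"delta_pos":[-0.1,0,0],"dr":[0,0,0.2]},{"delta_pos":[-0.2,0,0],"dr":[0,0,0.4]},{"delta_pos":[-0.3,0,0],"dr":[0,0,1]},{"delta_pos":[-0.343,0,0],"dr":[0,0,1]},{"delta_pos":[-0.343,0,0],"dr":[0,0,1]},{"delta_pos":[-0.343,0,0],"dr":[0,0,1]},{"delta_pos":[-0.343,0,0],"dr":[0,0,1]},{"delta_pos":[-0.343,0,0],"dr":[0,0,1]},{"delta_pos":[-0.343,0,0],"dr":[0,0,1]},{"delta_pos":[-0.343,0,0],"dr":[0,0,1]},{"delta_pos":[-0.343,0,0],"dr":[0,0,1]},{"delta_pos":[-0.343,0,0],"dr":[0,0,1]},{"delta_pos":[-0.343,0,0],"dr":[0,0,1]},{"delta_pos":[-0.343,0,0],"dr":[0,0,1]},{"delta_pos":[-0.343,0,0],"dr":[0,0,1]}])

```text
clock: 16.98
tcp_pos: [0.5488, -0.0553, 0.1319]
tcp_rot: [2.323, 2.115, 0.0]
ft_force: [0.0, 0.6, -0.7]
gripper_width: 0.0911
grasp_force: 0.0
```

```bash
python3 -c "
from h import *
go((-86,-27,62,-1.5))"
```

```text
t 16.98 tcp jig [-84.5 -25.1 131.9] ytool 0.2 F [-0.1  0.6] -0.7 q6 [-0.24 -0.15]
(-86, -27, 62, -1.5) [-0.008, -0.006, 0.279] [0.0, -0.0, 0.019]
```

Emit:
arm_command(increments=[{"delta_pos":[-0.008,-0.006,0.06],"dr":[0,0,0.019]},{"delta_pos":[-0.008,-0.006,0.13],"dr":[0,0,0.019]},{"delta_pos":[-0.008,-0.006,0.2],"dr":[0,0,0.019]},{"delta_pos":[-0.008,-0.006,0.25],"dr":[0,0,0.019]},{"delta_pos":[-0.008,-0.006,0.279],"dr":[0,0,0.019]},{"delta_pos":[-0.008,-0.006,0.279],"dr":[0,0,0.019]},{"delta_pos":[-0.008,-0.006,0.279],"dr":[0,0,0.019]}])

```text
clock: 17.57
tcp_pos: [0.5467, -0.0577, 0.0625]
tcp_rot: [-2.357, -2.077, 0.0]
ft_force: [0.3, 0.4, 0.6]
gripper_width: 0.0918
grasp_force: 0.0
```

Emit:
arm_command(hand=1, increments=[{"delta_pos":[0,0,0],"dr":[0,0,0]},{"delta_pos":[0,0,0],"dr":[0,0,0]},{"delta_pos":[0,0,0],"dr":[0,0,0]},{"delta_pos":[0,0,0],"dr":[0,0,0]},{"delta_pos":[0,0,0],"dr":[0,0,0]},{"delta_pos":[0,0,0],"dr":[0,0,0]},{"delta_pos":[0,0,0],"dr":[0,0,0]},{"delta_pos":[0,0,0],"dr":[0,0,0]}])

```text
clock: 18.23
tcp_pos: [0.5464, -0.0578, 0.0626]
tcp_rot: [2.358, 2.076, 0.0]
ft_force: [-0.1, 0.1, 1.6]
gripper_width: 0.0498
grasp_force: 30.0
```

```bash
python3 -c "
from h import *
p=state()[1]
go((-56,34,p[2],0))"
```

```text
t 18.23 tcp jig [-86.7 -27.9  62.6] ytool -1.7 F [-0.1  0.1] 1.6 q6 [-0.24 -0.12]
(-56, 34, np.float64(62.585201085407384), 0) [0.251, 0.115, -0.0] [0.0, 0.0, -0.019]
```

Emit:
arm_command(increments=[{"delta_pos":[0.015,0.007,0],"dr":[0,0,-0.019]},{"delta_pos":[0.035,0.016,0],"dr":[0,0,-0.019]},{"delta_pos":[0.055,0.025,0],"dr":[0,0,-0.019]},{"delta_pos":[0.075,0.035,0],"dr":[0,0,-0.019]},{"delta_pos":[0.095,0.044,0],"dr":[0,0,-0.019]},{"delta_pos":[0.115,0.053,0],"dr":[0,0,-0.019]},{"delta_pos":[0.135,0.062,0],"dr":[0,0,-0.019]},{"delta_pos":[0.155,0.072,0],"dr":[0,0,-0.019]},{"delta_pos":[0.175,0.081,0],"dr":[0,0,-0.019]},{"delta_pos":[0.195,0.09,0],"dr":[0,0,-0.019]},{"delta_pos":[0.215,0.1,0],"dr":[0,0,-0.019]},{"delta_pos":[0.232,0.108,0],"dr":[0,0,-0.019]},{"delta_pos":[0.243,0.113,0],"dr":[0,0,-0.019]},{"delta_pos":[0.247,0.115,0],"dr":[0,0,-0.019]},{"delta_pos":[0.247,0.115,0],"dr":[0,0,-0.019]},{"delta_pos":[0.247,0.115,0],"dr":[0,0,-0.019]}])

```text
clock: 19.57
tcp_pos: [0.583, 0.0002, 0.0626]
tcp_rot: [2.327, 2.111, 0.001]
ft_force: [0.3, 0.9, 5.1]
gripper_width: 0.0496
grasp_force: 30.0
```

Emit:
arm_command(hand=-1, increments=[{"delta_pos":[0,0,0],"dr":[0,0,0]},{"delta_pos":[0,0,0],"dr":[0,0,0]},{"delta_pos":[0,0,0],"dr":[0,0,0]},{"delta_pos":[0,0,-0.05],"dr":[0,0,0]},{"delta_pos":[0,0,-0.15],"dr":[0,0,0]},{"delta_pos":[0,0,-0.29],"dr":[0,0,0]},{"delta_pos":[0,-0.1,-0.29],"dr":[0,0,0]}])

```text
clock: 20.15
tcp_pos: [0.5642, 0.0012, 0.1409]
tcp_rot: [2.319, 2.103, 0.015]
ft_force: [0.6, -0.4, 0.8]
gripper_width: 0.0903
grasp_force: 0.0
```

Emit:
arm_command(hand=1, increments=[{"delta_pos":[0,-0.15,0],"dr":[0,0,-0.1]},{"delta_pos":[0,-0.15,0],"dr":[0,0,-0.2]},{"delta_pos":[0,-0.15,0],"dr":[0,0,-1]},{"delta_pos":[0,-0.15,0],"dr":[0,0,-1]},{"delta_pos":[0,-0.15,0],"dr":[0,0,-1]},{"delta_pos":[0,-0.15,0],"dr":[0,0,-1]},{"delta_pos":[0,-0.15,0],"dr":[0,0,-1]},{"delta_pos":[0,-0.15,0],"dr":[0,0,-1]},{"delta_pos":[0,-0.15,0],"dr":[0,0,-1]},{"delta_pos":[0,-0.15,0],"dr":[0,0,-1]},{"delta_pos":[0,-0.15,0],"dr":[0,0,-1]},{"delta_pos":[0,-0.15,0],"dr":[0,0,-1]},{"delta_pos":[0,-0.15,0],"dr":[0,0,-1]},{"delta_pos":[0,-0.15,0],"dr":[0,0,-1]},{"delta_pos":[0,-0.15,0],"dr":[0,0,-1]},{"delta_pos":[0,-0.15,0],"dr":[0,0,-1]}])

```text
clock: 21.48
tcp_pos: [0.5203, 0.0058, 0.1348]
tcp_rot: [-0.156, -3.137, -0.0]
ft_force: [-0.2, -0.2, 0.7]
gripper_width: 0.0002
grasp_force: 0.0
```

```bash
python3 -c "
from h import *
go((-108,34,62,90),(-72,34,62,90),(-32.5,34,62,90))"
```

```text
t 21.48 tcp jig [-118.8   33.   134.8] ytool 89.8 F [-0.2 -0.2] 0.7 q6 [-0.14 -1.61]
(-108, 34, 62, 90) [-0.043, 0.004, 0.291] [-0.0, -0.0, -0.002]
(-72, 34, 62, 90) [-0.187, 0.005, 0.291] [-0.0, -0.0, -0.002]
(-32.5, 34, 62, 90) [-0.345, 0.005, 0.291] [-0.0, -0.0, -0.002]
```

Emit:
arm_command(increments=[{"delta_pos":[-0.043,0.004,0.1],"dr":[0,0,0]},{"delta_pos":[-0.043,0.004,0.2],"dr":[0,0,0]},{"delta_pos":[-0.043,0.004,0.27],"dr":[0,0,0]},{"delta_pos":[-0.043,0.004,0.291],"dr":[0,0,0]},{"delta_pos":[-0.06,0.004,0.291],"dr":[0,0,0]},{"delta_pos":[-0.08,0.004,0.291],"dr":[0,0,0]},{"delta_pos":[-0.1,0.004,0.291],"dr":[0,0,0]},{"delta_pos":[-0.114,0.004,0.291],"dr":[0,0,0]},{"delta_pos":[-0.128,0.004,0.291],"dr":[0,0,0]},{"delta_pos":[-0.142,0.004,0.291],"dr":[0,0,0]},{"delta_pos":[-0.156,0.004,0.291],"dr":[0,0,0]},{"delta_pos":[-0.17,0.004,0.291],"dr":[0,0,0]},{"delta_pos":[-0.184,0.004,0.291],"dr":[0,0,0]},{"delta_pos":[-0.198,0.004,0.291],"dr":[0,0,0]},{"delta_pos":[-0.212,0.004,0.291],"dr":[0,0,0]}])

```text
clock: 22.73
tcp_pos: [0.5736, 0.0017, 0.0622]
tcp_rot: [-0.153, -3.138, 0.0]
ft_force: [-1.2, 0.9, 1.2]
gripper_width: 0.0003
grasp_force: 0.5
```

```bash
python3 -c "
from h import *
go((-32.5,34,62,90))"
```

```text
t 22.73 tcp jig [-65.4  33.9  62.2] ytool 90.0 F [-1.3  0.8] 1.2 q6 [-0.13 -1.6 ]
(-32.5, 34, 62, 90) [-0.132, 0.0, 0.001] [-0.0, -0.0, -0.0]
```

Emit:
arm_command(increments=[{"delta_pos":[-0.012,0,0],"dr":[0,0,0]},{"delta_pos":[-0.024,0,0],"dr":[0,0,0]},{"delta_pos":[-0.036,0,0],"dr":[0,0,0]},{"delta_pos":[-0.048,0,0],"dr":[0,0,0]},{"delta_pos":[-0.06,0,0],"dr":[0,0,0]},{"delta_pos":[-0.072,0,0],"dr":[0,0,0]},{"delta_pos":[-0.084,0,0],"dr":[0,0,0]},{"delta_pos":[-0.096,0,0],"dr":[0,0,0]},{"delta_pos":[-0.106,0,0],"dr":[0,0,0]},{"delta_pos":[-0.114,0,0],"dr":[0,0,0]},{"delta_pos":[-0.12,0,0],"dr":[0,0,0]},{"delta_pos":[-0.124,0,0],"dr":[0,0,0]},{"delta_pos":[-0.124,0,0],"dr":[0,0,0]}])

```text
clock: 23.82
tcp_pos: [0.6044, -0.0014, 0.0622]
tcp_rot: [0.153, 3.138, -0.0]
ft_force: [-0.4, -1.4, 0.1]
gripper_width: 0.0003
grasp_force: 0.0
```

```bash
python3 -c "
from h import *
go((-32.5,34,62,90))"
```

```text
t 23.82 tcp jig [-34.4  33.9  62.2] ytool 90.0 F [-0.3 -1.4] 0.1 q6 [-0.13 -1.6 ]
(-32.5, 34, 62, 90) [-0.008, 0.0, 0.001] [-0.0, 0.0, -0.0]
```

Emit:
arm_command(increments=[{"delta_pos":[-0.004,0,0],"dr":[0,0,0]},{"delta_pos":[-0.008,0,0],"dr":[0,0,0]},{"delta_pos":[-0.012,0,0],"dr":[0,0,0]},{"delta_pos":[-0.012,0,0],"dr":[0,0,0]}])

```text
clock: 24.15
tcp_pos: [0.6063, -0.0015, 0.0622]
tcp_rot: [-0.152, -3.136, -0.0]
ft_force: [-5.1, 0.5, 4.3]
gripper_width: 0.0003
grasp_force: 2.4
```

```bash
python3 -c "
from h import *
go((-32.5,34,62,90))"
```

```text
t 24.15 tcp jig [-32.5  34.   62.2] ytool 90.0 F [-5.1  0. ] 4.3 q6 [-0.13 -1.6 ]
(-32.5, 34, 62, 90) [-0.0, 0.0, 0.001] [-0.0, -0.001, -0.0]
```

Emit:
arm_command(increments=[{"delta_pos":[0.05,0,0],"dr":[0,0,0]},{"delta_pos":[0.05,0,-0.1],"dr":[0,0,0]},{"delta_pos":[0.05,0,-0.25],"dr":[0,0,0]},{"delta_pos":[0.02,-0.12,-0.25],"dr":[0,0,0]},{"delta_pos":[-0.12,-0.25,-0.25],"dr":[0,0,0]},{"delta_pos":[-0.138,-0.336,-0.25],"dr":[0,0,0]},{"delta_pos":[-0.138,-0.336,-0.25],"dr":[0,0,0]},{"delta_pos":[-0.138,-0.336,-0.25],"dr":[0,0,0]},{"delta_pos":[-0.138,-0.336,-0.12],"dr":[0,0,0]},{"delta_pos":[-0.138,-0.336,-0.03],"dr":[0,0,0]},{"delta_pos":[-0.138,-0.336,0],"dr":[0,0,0]},{"delta_pos":[-0.138,-0.336,0],"dr":[0,0,0]}])

```text
clock: 25.15
tcp_pos: [0.6317, -0.0871, 0.06]
tcp_rot: [-0.151, -3.133, -0.002]
ft_force: [-0.7, 0.6, -0.4]
gripper_width: 0.0003
grasp_force: 0.0
```

Emit:
arm_command(increments=[{"delta_pos":[0,0.015,0],"dr":[0,0,0]},{"delta_pos":[0,0.03,0],"dr":[0,0,0]},{"delta_pos":[0,0.042,0],"dr":[0,0,0]},{"delta_pos":[0,0.052,0],"dr":[0,0,0]},{"delta_pos":[0,0.06,0],"dr":[0,0,0]},{"delta_pos":[0,0.066,0],"dr":[0,0,0]},{"delta_pos":[0,0.07,0],"dr":[0,0,0]},{"delta_pos":[0,0.074,0],"dr":[0,0,0]},{"delta_pos":[0,0.074,0],"dr":[0,0,0]}])

```text
clock: 25.9
tcp_pos: [0.6352, -0.0702, 0.0624]
tcp_rot: [0.153, 3.138, -0.0]
ft_force: [-0.5, -0.8, 0.9]
gripper_width: 0.0004
grasp_force: 0.2
```

```bash
python3 -c "
from h import *
go((2,-27,62,90))"
```

```text
t 25.9 tcp jig [  2.9 -31.7  62.4] ytool 90.0 F [-0.5 -0.8] 0.9 q6 [-0.23 -1.7 ]
(2, -27, 62, 90) [0.004, 0.019, 0.001] [-0.0, 0.0, -0.001]
```

Emit:
arm_command(increments=[{"delta_pos":[0,0.006,0],"dr":[0,0,0]},{"delta_pos":[0,0.012,0],"dr":[0,0,0]},{"delta_pos":[0,0.018,0],"dr":[0,0,0]},{"delta_pos":[0,0.022,0],"dr":[0,0,0]},{"delta_pos":[0,0.025,0],"dr":[0,0,0]},{"delta_pos":[0,0.025,0],"dr":[0,0,0]}])

```text
clock: 26.4
tcp_pos: [0.6357, -0.0651, 0.0623]
tcp_rot: [-0.153, -3.138, 0.003]
ft_force: [-0.4, -6.1, 1.0]
gripper_width: 0.0002
grasp_force: 3.2
```

```bash
python3 -c "
from h import *
go((2,-27,62,90))"
```

```text
t 26.4 tcp jig [  2.8 -26.6  62.3] ytool 90.0 F [ 0.2 -6.1] 1.0 q6 [-0.22 -1.69]
(2, -27, 62, 90) [0.003, -0.002, 0.001] [-0.001, 0.0, -0.0]
```

Contact came exactly where expected, 100 mm behind the half's contact. I'll press slightly, retract clear and look.

Emit:
arm_command(increments=[{"delta_pos":[0,0.006,0],"dr":[0,0,0]},{"delta_pos":[0,0.006,0],"dr":[0,0,0]},{"delta_pos":[0,-0.05,0],"dr":[0,0,0]},{"delta_pos":[0,-0.05,-0.12],"dr":[0,0,0]},{"delta_pos":[0,-0.05,-0.28],"dr":[0,0,0]},{"delta_pos":[0.15,-0.05,-0.28],"dr":[0,0,0]},{"delta_pos":[0.3,-0.05,-0.28],"dr":[0,0,0]},{"delta_pos":[0.45,-0.05,-0.28],"dr":[0,0,0]},{"delta_pos":[0.6,-0.05,-0.28],"dr":[0,0,0]},{"delta_pos":[0.75,-0.05,-0.28],"dr":[0,0,0]},{"delta_pos":[0.75,-0.05,-0.28],"dr":[0,0,0]}])

```text
clock: 27.32
tcp_pos: [0.4393, -0.0559, 0.1307]
tcp_rot: [-0.152, -3.128, -0.005]
ft_force: [0.3, 0.2, -0.3]
gripper_width: 0.0007
grasp_force: 0.0
```

```bash
python3 -c "
from h import *
b=blanks()
go((-45,65,62,90))
t=b[540:1040,1020:1420]
im,d=grab_frame('side');s=cv2.resize(im[160:243,245:312],None,fx=6,fy=6,interpolation=cv2.INTER_CUBIC)[:500,:400]
s=cv2.copyMakeBorder(s,0,500-s.shape[0],0,0,cv2.BORDER_CONSTANT)
cv2.imwrite('pics/c6.png',np.hstack([t,s])[:,:,::-1])"
```

```text
t 27.37 tcp jig [-188.7  -37.1  131.9] ytool 89.9 F [ 0.4 -1.6] 1.0 q6 [-0.3  -1.77]
(-45, 65, 62, 90) [-0.575, 0.409, 0.278] [0.001, -0.002, -0.001]
```

View pics/c6.png

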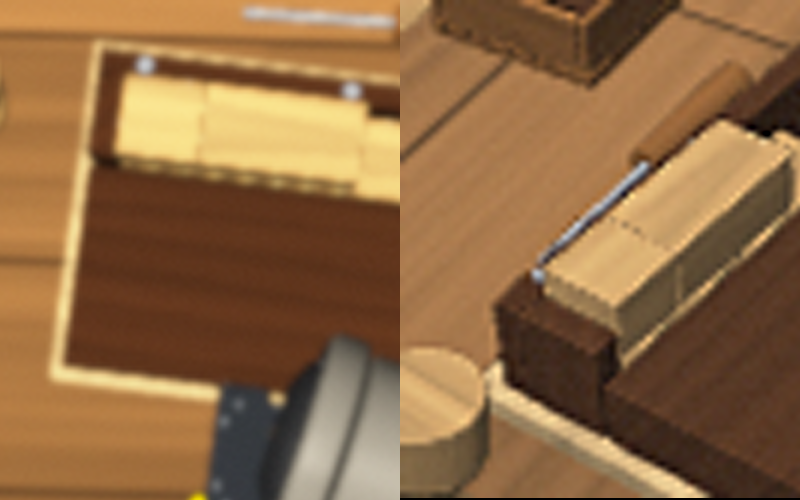

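The half and full lie flush at crop left (160,120) and (285,130), with a tight seam at (200,120) that bridges the joint below. I'll press lightly on both towards the fence at their seam to confirm the fit.

Emit:
arm_command(increments=[{"delta_pos":[-0.15,0.15,0],"dr":[0,0,0]},{"delta_pos":[-0.27,0.27,0],"dr":[0,0,0]},{"delta_pos":[-0.38,0.38,0],"dr":[0,0,0]},{"delta_pos":[-0.5,0.508,0],"dr":[0,0,0]},{"delta_pos":[-0.54,0.508,0],"dr":[0,0,0]},{"delta_pos":[-0.54,0.508,0.1],"dr":[0,0,0]},{"delta_pos":[-0.54,0.508,0.2],"dr":[0,0,0]},{"delta_pos":[-0.54,0.508,0.275],"dr":[0,0,0]},{"delta_pos":[-0.54,0.508,0.275],"dr":[0,0,0]},{"delta_pos":[-0.56,0.508,0.275],"dr":[0,0,0]},{"delta_pos":[-0.58,0.508,0.275],"dr":[0,0,0]},{"delta_pos":[-0.6,0.508,0.275],"dr":[0,0,0]},{"delta_pos":[-0.61,0.508,0.275],"dr":[0,0,0]},{"delta_pos":[-0.618,0.508,0.275],"dr":[0,0,0]},{"delta_pos":[-0.618,0.508,0.275],"dr":[0,0,0]}])

```text
clock: 28.67
tcp_pos: [0.6117, 0.0534, 0.0648]
tcp_rot: [-0.152, -3.132, 0.0]
ft_force: [-12.8, 0.4, 10.0]
gripper_width: 0.0006
grasp_force: 6.8
```

```bash
python3 -c "
from h import *
go((-32,90,62,90))"
```

```text
t 28.67 tcp jig [-32.4  89.1  64.8] ytool 90.0 F [-12.8  -0.8] 10.0 q6 [-0.04 -1.51]
(-32, 90, 62, 90) [-0.002, 0.003, 0.011] [-0.0, -0.004, -0.0]
```

Both are hard against the fence, with the same contact x of -32.4. Retracting.

Emit:
arm_command(increments=[{"delta_pos":[0.01,0,0],"dr":[0,0,0]},{"delta_pos":[0.06,0,0],"dr":[0,0,0]},{"delta_pos":[0.08,0,-0.1],"dr":[0,0,0]},{"delta_pos":[0.1,0,-0.25],"dr":[0,0,0]},{"delta_pos":[0.25,-0.15,-0.35],"dr":[0,0,0]},{"delta_pos":[0.4,-0.3,-0.35],"dr":[0,0,0]},{"delta_pos":[0.55,-0.4,-0.35],"dr":[0,0,0]},{"delta_pos":[0.65,-0.5,-0.35],"dr":[0,0,0]},{"delta_pos":[0.65,-0.5,-0.35],"dr":[0,0,0]},{"delta_pos":[0.65,-0.5,-0.35],"dr":[0,0,0]}])

```text
clock: 29.5
tcp_pos: [0.4379, -0.0575, 0.1525]
tcp_rot: [0.157, 3.136, -0.002]
ft_force: [0.5, 1.0, -0.2]
gripper_width: 0.0006
grasp_force: 0.0
```

```bash
python3 -c "
from h import *
im,d=grab_frame('top');t=cv2.resize(im[135:260,255:355],None,fx=4,fy=4,interpolation=cv2.INTER_CUBIC)
im,d=grab_frame('side');s=cv2.resize(im[160:243,245:312],None,fx=6,fy=6,interpolation=cv2.INTER_CUBIC)[:500,:400]
s=cv2.copyMakeBorder(s,0,500-s.shape[0],0,0,cv2.BORDER_CONSTANT)
cv2.imwrite('pics/c7.png',np.hstack([t,s])[:,:,::-1])"
```

```text
(no output)
```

View pics/c7.png

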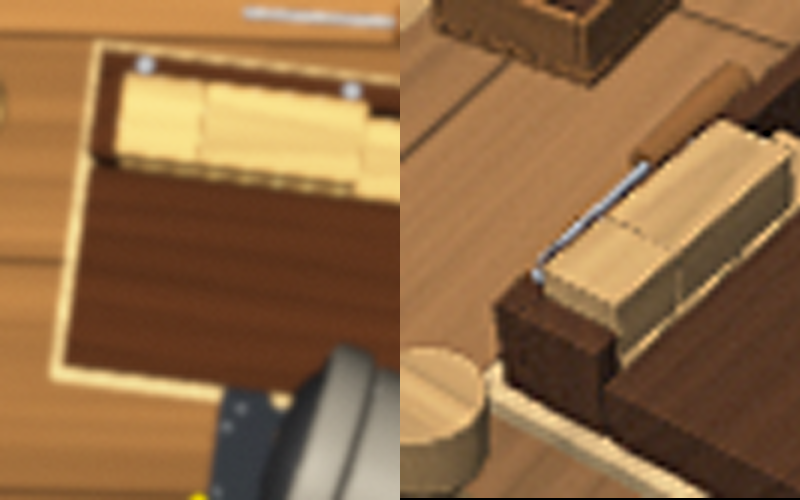

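The blanks are unchanged: the half is tight in the corner at (160,120), and the full is snug behind it at (285,130). The arm is clear, so I'll hand in.

```bash
python3 -c "
from bench import *
print(sign_off())"
```

```text
the job is handed in; nothing more can be done
None
```

The job is handed in at about 29.6 s: the bottom course was pushed tight against the end stop, then the half was slid into the corner and the full snug behind it, and the last pictures show no gaps.

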